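# Draw a dose of plant feed at the potting bench

## Task

Draw a dose of plant feed: set the steel dosing cup down on the bench under the spout of the pump bottle, let go of it, then push the pump head all the way down to its stop and let it spring back up. Press on the top of the head, not on the spout; leave the bottle standing where it is, with the cup standing under the spout, and do not disturb the other things on the bench.

Things in the scene. Friction and masses are not known exactly. Their poses are not given: they have to be found in the camera images.
- pump_bottle: Loose plant-feed bottle, off-white plastic, dark screw cap and pump, about 0.6 kg: 75 mm diameter, shoulder at 110 mm, cap top at 150 mm. Stands under the rail, its axis within 5 mm of the bar's centre line. Origin: centre of its underside, z up. Its spout points along its -x axis, roughly towards the robot.
- pump_head (a joint): The pump's spring plunger: how far the head is pushed down, 0 = up (at rest), 0.025 m = down on its stop. Straight vertical slide in the bottle; it takes about 5 N to start it and 11 N at the bottom, and the spring brings it back up by itself.
- pump_top (a point): Centre of the flat top of the pump head (dark disc, 40 mm diameter, 12 mm thick), 190 mm above the bench when up, 165 mm when fully down. The bar of the rail is directly above it: 130 mm from this point, when up, to the bar's underside.
- pump_spout: The dark spout, an 11 mm round tube that leaves the side of the head and runs level along the bottle's -x axis, its last 10 mm turned down; its top side is about 3 mm lower than the head's top. It moves with the head. (The frame's origin is that of the bottle while the head is up, and goes down with the head.)
- spout_tip (a point): The open end of the spout, pointing down, 80 mm out from the bottle's axis and 162 mm above the bench when the head is up.
- rail: Fixed cedar tool rail across the bench: a bar 25 mm deep (x), 460 mm long (y), underside 320 mm and top 360 mm above the bench, on 25 x 30 mm posts at y = +-215 mm with 90 mm feet. Origin: on the bench under the bar's middle; x points away from the robot. On its far side a hand fork hangs to 95 mm above the bench at y = +145 mm, and two empty hooks sit at y = -125 and -165 mm.
- cup: Loose stainless steel dosing cup, open on top, 0.13 kg: straight round wall 64 mm in diameter (66 mm at the rim), 90 mm tall, wall 3 mm, so the mouth is 60 mm across. Origin: centre of its underside, z up. It starts upright on the bench, left or right of the robot's middle line; the nursery pot has the other side.
- cup_rim (a point): Centre of the cup's mouth, 90 mm above its underside.
- nursery_pot: Bystander: empty dark green tapered plastic nursery pot, 90 mm across the rim, 80 mm tall. Origin: centre of its underside.
- terracotta_pot: Bystander: terracotta pot, 110 mm across the rim, 100 mm tall, behind the rail. Origin: centre of its underside.
- trowel: Bystander: stainless steel trowel lying crosswise on the bench between the robot and the bottle, 290 mm long, at most 35 mm tall. Origin: on the bench near the middle of its length, x towards the blade.
- capped_bottle: Bystander: bottle of the same kind with a plain dark screw cap and no pump, 72 mm diameter, 156 mm tall, behind the rail. Origin: centre of its underside.

How it is judged:
On the way, in this order (a step that is already met when the one before it is completed fails the run):
1. the cup, still in the gripper's hold, has been lowered onto the bench under the spout (not dropped) (horizontal distance between cup_rim and spout_tip below 0.03 m and angle between cup's own z axis and vertical below 0.12 rad and height (world z) of cup below 0.008 m and contact force between the fingers and cup above 0.3 N), for 0.05 s.
2. the cup stands released and upright on the bench with the spout over its mouth (horizontal distance between cup_rim and spout_tip below 0.022 m and angle between cup's own z axis and vertical below 0.12 rad and height (world z) of cup below 0.008 m and contact force between the fingers and cup below 0.1 N), for 0.2 s.
3. the pump head is down on its stop (within 3 mm of the full 25 mm) (value of joint pump_head above 0.022 m and horizontal distance between cup_rim and spout_tip below 0.022 m and angle between cup's own z axis and vertical below 0.12 rad), for 0.1 s.
4. the pump head has sprung back up (value of joint pump_head below 0.003 m), for 0.2 s.
At the end, for the whole second after the job is handed in: The cup stands upright and still on the bench, released, the centre of its mouth within 22 mm (horizontally) of the spout's end; the pump head is up again (within 3 mm); the bottle stands upright, no more than 40 mm from where it was (all of step 2 and linear speed of each of cup, pump_bottle below 0.02 m/s and value of joint pump_head below 0.003 m and angle between pump_bottle's own z axis and vertical below 0.1 rad and distance of pump_bottle from where it was at the start of the episode below 0.04 m); the robot touches nothing.
It fails at once if the pump is pushed (more than 8 mm) while the cup is not upright under the spout (value of joint pump_head above 0.008 m and (horizontal distance between cup_rim and spout_tip above 0.026 m or angle between cup's own z axis and vertical above 0.2 rad)).
It fails at once if the robot pushes on the spout (more than 4 N) (contact force between any of the fingers, the arm and pump_spout above 4 N).
It fails at once if the pump bottle is tipped (angle between pump_bottle's own z axis and vertical above 0.35 rad).
It fails at once if a bystander (nursery pot, terracotta pot, trowel or capped bottle) is pushed more than 40 mm from its place (distance of any of nursery_pot, terracotta_pot, trowel, capped_bottle from where it was at the start of the episode above 0.04 m).
It also fails if it takes over 72 s, if anything falls off the work surface, if the arm or the gripper's body presses on something with over 40 N, if the wrist force passes 120 N, or if a joint passes its speed limit or range.

## Robot

A 7-joint arm with a two-finger parallel gripper is mounted at the origin on the work surface. World frame = base frame: x ahead of the robot, y to its left, z up, the work surface at z = 0. Lengths are in m, angles in rad, forces in N, time in s.
With the tool pointing down it reaches from about 0.425 to 0.875 m from the base axis. Payload 4.7 kg.
Tool frame: the origin (TCP) lies at the very end of the fingers, on their centre line; the grasp point (between the pads) lies 19 mm behind it; z points along the fingers, y is the direction in which the jaws open and shut (so a half turn about z gives the same grasp; the last joint's range is limited). The gripper opens to 87 mm and grips with 3 to 60 N. Pads are 19 mm wide; open, the fingers measure 117 mm over their backs; the gripper's body (75 mm by 190 mm) begins 51 mm behind the grasp point.
Start: joints at [1.122, 0.321, -0.07, 1.45, 0.023, 1.371, -0.057], TCP at [0.29, -0.582, 0.223] pointing down, gripper open.
Joint ranges: [-2.86, 2.86], [-0.3, 2.09], [-1.38, 1.24], [0.06, 2.45], [-1.56, 4.7], [0.09, 2.05], [-2.69, 2.69]. Speed limits (rad/s): [2.57, 2.57, 3.14, 3.14, 3.14, 3.14, 3.14].

## Interface

Orientations are given as a rotation vector (axis times angle).
In Python, from bench import * gives the robot as it stands.
- The arm moves only by the shell command python3 -m jog 'ROWS' [OPENING] [FORCE]. ROWS is JSON, a list of rows, each a list of 4 numbers: the shift along the world's x, y, z in mm, then the turn about the world's z in rad. In form: [[x, y, z, twist], ...]. A call has exactly 8 rows; each row is the pose to reach, as a shift and turn from the pose commanded when the call began; what a row does not reach only later rows make up. A row lasts 1/8 s, in which the tool goes at most 62.5 mm and 10.7 degrees, less where a joint would pass 70% of its speed; a pose out of reach is approached as far as the arm can. A call with a gripper value outside its range is refused whole. OPENING is the opening, from -1 (shut) to 1 (fully open), set as the call begins (- or left out, the last holds). The fingers move at their own pace and stop on an object; FORCE is the grip in N (left out, the last holds). Time passes only in rows, so rows that repeat a pose let the fingers close, or fill a call up. It gives the time, the measured TCP pose, the force and the opening at its end, in the units of the state.
- get_state(): the state, without advancing time (a new reading comes with each control period).
- get_image(name): name is "scene" or "side" or "wrist"; returns a dict with "image" (384x512x3 uint8, red, green, blue), "fx", "fy", "cx", "cy" (pixels), "position" and "rotation" of the camera in the world; the wrist camera has in their place "tool_from_camera" (4x4, takes a point from camera to tool coordinates, whose origin is the TCP and whose axes are the flange's). Camera axes: x right, y down, z forward; pixel columns grow to the right and rows downward; lengths in m; the calibration is good to about 2 mm. A picture is of the moment at which its call begins: read the wrist's pose just before it. There is no depth.
- close_job(): hands the job in, once; it reports no verdict.
The state is a dict: "time": time; "joint_positions": joint angles; "qd": joint speeds; "joint_torque": joint torques, N m; "position": TCP position; "tool_rot": TCP orientation; "ft_force": force on the tool from outside, world axes, zero at the start; "torque": the same for the moment, N m; "grip_width": opening from 0.0 (shut) to 1.0 (fully open).
Only numpy, scipy, OpenCV 4.12 (cv2) and the standard library are available. Lean on these libraries where they do the work, as an engineer would, in place of code of your own. Each camera call takes 0.05 s, during which the arm holds its last target. There are 200 camera calls.

## Working session

There is one attempt and no reset: what is moved stays moved. The work goes in short steps, Python scripts to look and compute and a shell command to move; the robot and the scene stay as the last step left them, time stands still between calls to the robot, and variables do not carry over. Pictures are saved under pics/ and viewed, about 8 in all and at most 12, crops included, and the job is handed in when it is done.

```bash
mkdir -p pics; cat > h.py <<'E'
from bench import *
import numpy as np, cv2
def snap(name,fn,crop=None,scale=1):
    s=get_state(); d=get_image(name); im=d["image"][:,:,::-1]
    if crop: x0,y0,x1,y1=crop; im=im[y0:y1,x0:x1]
    if scale!=1: im=cv2.resize(im,None,fx=scale,fy=scale,interpolation=cv2.INTER_CUBIC)
    cv2.imwrite(fn,im); 
    if name=="wrist":
        T=np.eye(4);T[:3,:3]=cv2.Rodrigues(np.array(s["tool_rot"],float))[0];T[:3,3]=s["position"]
        C=T@np.array(d["tool_from_camera"]); d["position"]=C[:3,3]; d["rotation"]=C[:3,:3]
    d={k:v for k,v in d.items() if k!="image"}; np.save(fn+".npy",d,allow_pickle=True); return d
def cam(fn): return np.load(fn+".npy",allow_pickle=True).item()
def onz(d,u,v,z):
    R=np.array(d["rotation"]); 
    if R.shape!=(3,3): R=cv2.Rodrigues(R)[0]
    r=R@np.array([(u-d["cx"])/d["fx"],(v-d["cy"])/d["fy"],1]); p=np.array(d["position"]); return p+r*(z-p[2])/r[2]
def proj(d,P):
    R=np.array(d["rotation"]); q=R.T@(np.array(P)-np.array(d["position"])); return d["fx"]*q[0]/q[2]+d["cx"],d["fy"]*q[1]/q[2]+d["cy"]
E
python3 - <<'E'
from h import *
a=snap("scene","pics/scene0.png",scale=1.5); b=snap("side","pics/side0.png",scale=1.5)
print(a,b); print(get_state())
E
```

```text
{'fx': 428.36617060169345, 'fy': 428.36617060169345, 'cx': 256.3939151553173, 'cy': 187.5261750204704, 'position': array([ 1.34737546, -0.10653248,  0.87268164]), 'rotation': array([-1.81116651, -1.62473276,  0.70309377])} {'fx': 354.3077400033308, 'fy': 354.3077400033308, 'cx': 258.8319127237467, 'cy': 194.92350434794722, 'position': array([-0.06177358,  0.24829031,  0.65134781]), 'rotation': array([-1.37228857,  2.00094791, -1.00213689])}
{'time': 0.1, 'joint_positions': array([ 1.12211826,  0.32173931, -0.07009944,  1.45153991,  0.02258856,
        1.37080099, -0.05691631]), 'qd': array([ 1.82556137e-03, -2.49297688e-03,  1.06802140e-03, -1.90260439e-03,
        9.08897084e-04,  8.96757476e-05, -3.79410375e-04]), 'joint_torque': array([-3.79529301e-04, -4.92573094e+01, -4.06007599e-01, -3.13397563e+01,
       -6.40005595e-02,  3.95962363e-02,  9.05048273e-05]), 'position': array([ 0.28993269, -0.58120675,  0.22158377]), 'tool_rot': array([-3.05626479e+00, -7.20120572e-01,  7.29395605e-04]), 'ft_force': array([ 0.11842267, -0.42120553, -0.3218943 ]), 'torque': array([0.00374508, 0.00163864, 0.01196094]), 'grip_width': 0.9973200495948317}
```

View pics/scene0.png

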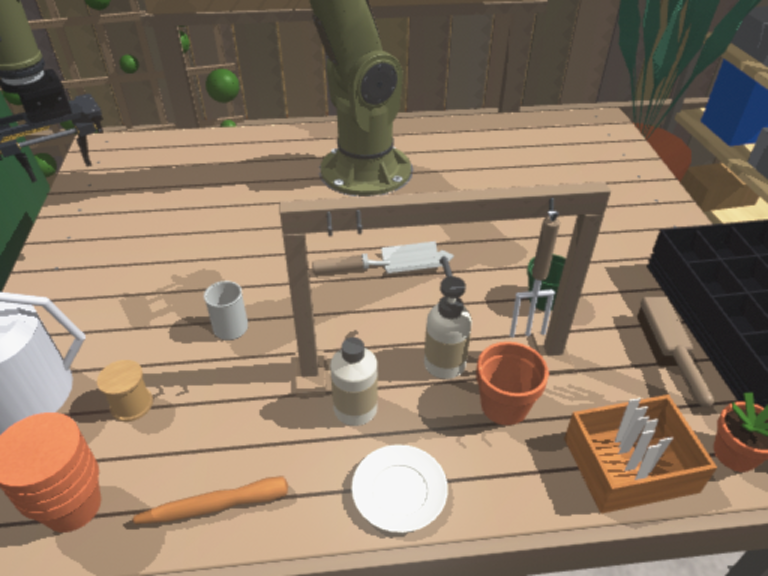

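View pics/side0.png

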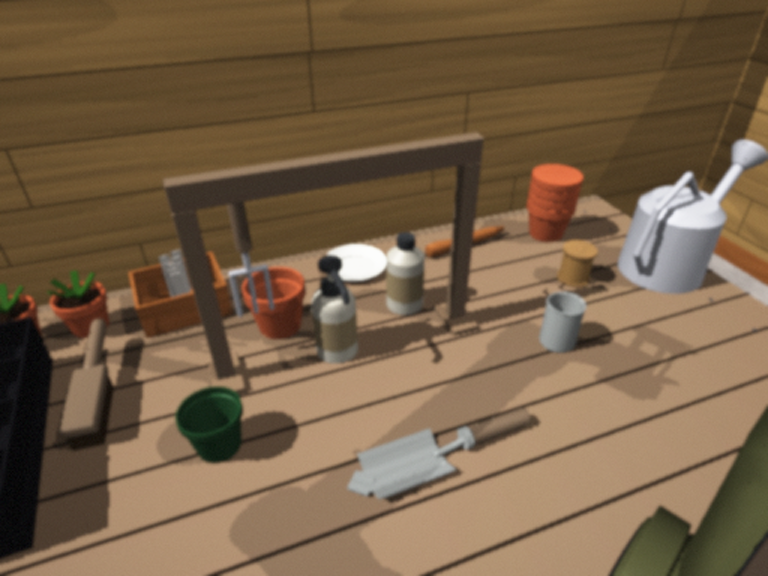

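The scene view shows the cup rim at about (225,294), the pump head at (453,286) and the spout end near (446,258), all in 1.5x pixels. The side view shows the cup rim at (565,303) and the head at (331,264). Next I'll look at enlarged crops.

```bash
python3 - <<'E'
from h import *
a=cv2.imread("pics/scene0.png"); b=cv2.imread("pics/side0.png")
A=cv2.resize(a[235:335,400:500],(400,400),interpolation=2); B=cv2.resize(b[245:345,290:390],(400,400),interpolation=2)
cv2.imwrite("pics/c1.png",np.hstack([A,B]))
s=cam("pics/scene0.png");d=cam("pics/side0.png")
f=lambda c,u,v,z:print(np.round(onz(c,u/1.5,v/1.5,z),4))
print("cup rim");f(s,225,295,.09);f(d,565,304,.09)
print("cup base");f(s,230,327,.0);f(d,560,340,.0)
print("head");f(s,453,285,.19);f(d,331,264,.19)
print("bar top near/far ends (scene: far edge=robot side)");f(s,281,206,.36);f(s,607,190,.36);f(d,168,182,.36);f(d,480,136,.36)
print("trowel");f(s,315,268,.02);f(s,450,255,.01);f(d,530,418,.02);f(d,352,486,.01)
print("greenpot");f(d,210,405,.08)
E
```

```text
cup rim
[ 0.5149 -0.2901  0.09  ]
[ 0.5017 -0.291   0.09  ]
cup base
[ 0.5064 -0.2961  0.    ]
[ 0.5057 -0.304   0.    ]
head
[0.6357 0.0835 0.19  ]
[0.6194 0.0843 0.19  ]
bar top near/far ends (scene: far edge=robot side)
[ 0.6362 -0.1643  0.36  ]
[0.6451 0.2856 0.36  ]
[0.6265 0.2863 0.36  ]
[ 0.6241 -0.1632  0.36  ]
trowel
[ 0.3808 -0.1338  0.02  ]
[0.3581 0.1445 0.01  ]
[ 0.3569 -0.1394  0.02  ]
[0.3503 0.1449 0.01  ]
greenpot
[0.4991 0.3028 0.08  ]
```

View pics/c1.png

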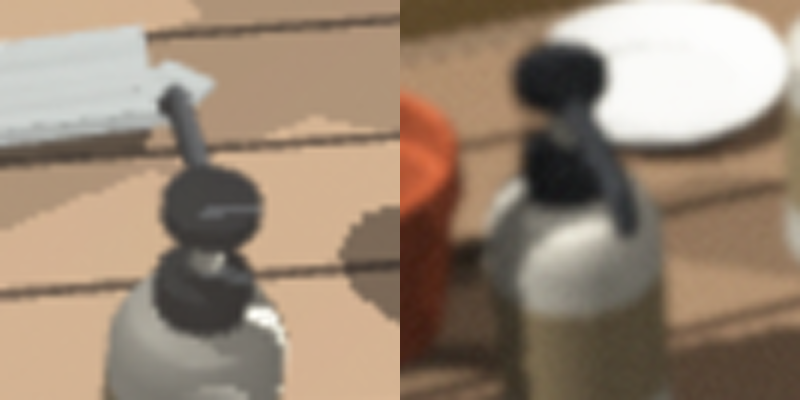

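Spout end at crop (172,95) in the scene and (225,232) in the side view; head top at (213,200) and (162,68). How the gripper body's 75 and 190 mm sides lie decides both the grasp and the press, so I'll look at the gripper.

```bash
python3 - <<'E'
from h import *
a=cv2.imread("pics/scene0.png"); d=get_image("wrist"); w=d["image"][:,:,::-1]
A=cv2.resize(a[0:200,0:200],(400,400),interpolation=2)
cv2.imwrite("pics/c2.png",np.hstack([A,np.vstack([cv2.resize(w,(400,300)),np.zeros((100,400,3),np.uint8)])]))
print(np.array(d["tool_from_camera"]).round(3),d["fx"]); print(cv2.Rodrigues(get_state()["tool_rot"])[0].round(3))
s=cam("pics/scene0.png");c=cam("pics/side0.png")
def tri(p,q):
    L=[]
    for k,(u,v) in((s,p),(c,q)):
        P=np.array(k["position"]); L.append((P,onz(k,u/1.5,v/1.5,0)-P))
    A=np.c_[L[0][1],-L[1][1]]; t=np.linalg.lstsq(A,L[1][0]-L[0][0],rcond=None)[0]
    X=L[0][0]+t[0]*L[0][1];Y=L[1][0]+t[1]*L[1][1]; print(((X+Y)/2).round(4),np.linalg.norm(X-Y).round(4))
tri((453.2,285),(330.5,262.5)); tri((443,259),(345.5,300)); tri((225,293),(565,302))
for k in(s,c):
    print([tuple(np.round(np.array(proj({**k,"rotation":cv2.Rodrigues(k["rotation"])[0]},P))*1.5,1)) for P in((.628,.084,.19),(.548,.078,.168),(.628,.084,0),(.508,-.295,.09))])
E
```

```text
[[-0.    -0.959 -0.284  0.079]
 [ 1.    -0.    -0.     0.   ]
 [ 0.    -0.284  0.959 -0.163]
 [ 0.     0.     0.     1.   ]] 291.1649287320225
[[ 0.895  0.446 -0.001]
 [ 0.446 -0.895  0.001]
 [-0.    -0.001 -1.   ]]
[0.6308 0.0836 0.1855] 0.0028
[0.5492 0.0841 0.169 ] 0.0011
[ 0.507  -0.2927  0.089 ] 0.0042
[(np.float64(452.4), np.float64(281.6)), (np.float64(438.9), np.float64(259.2)), (np.float64(444.1), np.float64(360.5)), (np.float64(222.5), np.float64(292.5))]
[(np.float64(329.7), np.float64(261.2)), (np.float64(349.3), np.float64(300.1)), (np.float64(337.0), np.float64(349.9)), (np.float64(564.7), np.float64(301.4))]
```

View pics/c2.png

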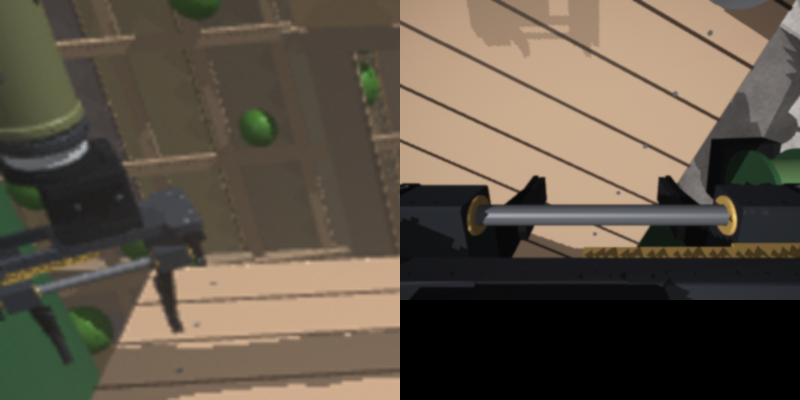

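The 190 mm side lies along the jaw direction: a slab, with a narrower block above it. I'll overlay heights on the gripper to see how tall the slab is, since it may have to pass under the bar.

```bash
python3 - <<'E'
from h import *
s=get_state(); d=get_image("scene"); im=d["image"][:,:,::-1][0:140,0:140]
im=cv2.resize(im,None,fx=4.2,fy=4.2,interpolation=2)
k={**d,"rotation":cv2.Rodrigues(np.array(d["rotation"]))[0]}
R=cv2.Rodrigues(s["tool_rot"])[0];p=np.array(s["position"])
def P(x,y,z): 
    u,v=proj(k,p+R@np.array([x,y,-z])); return int(u*4.2),int(v*4.2)
for i,z in enumerate([0,.07,.1,.13,.16,.2,.25]):
    cv2.line(im,P(-0.0375,-.0375,z),P(-0.0375,.0375,z),(0,255,255),1); cv2.putText(im,str(int(z*1000)),P(-.0375,-.0375,z),0,.4,(255,255,255),1)
for z in(.07,.1,.13):
    cv2.line(im,P(-.0375,-.095,z),P(.0375,-.095,z),(0,0,255),1);cv2.line(im,P(.0375,-.095,z),P(.0375,.095,z),(0,255,0),1)
    cv2.line(im,P(-.0375,-.095,z),P(-.0375,.095,z),(255,0,255),1)
cv2.imwrite("pics/c3.png",im)
E
```

```text
(no output)
```

View pics/c3.png

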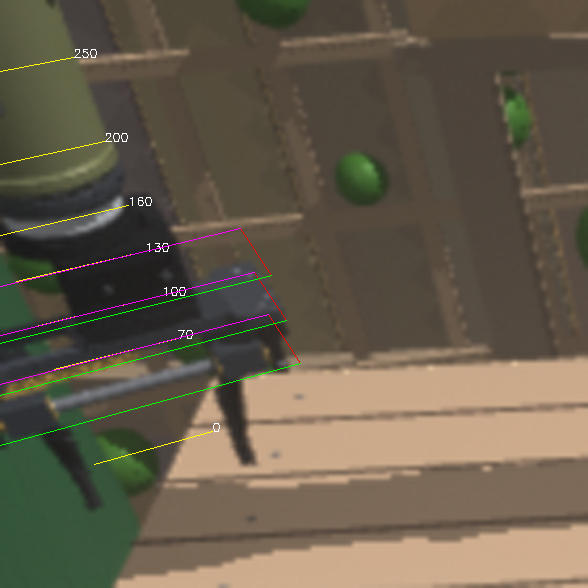

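The slab is about 70–107 mm above the TCP and the block above it about 75 mm wide.

- **Cup:** jaws along y, holding the cup a little to the robot side of its middle so the gripper body stays in front of the spout. Then back off horizontally and nudge the cup in.
- **Pump:** jaws open along x, so the slab passes under the bar and the forward finger presses the head.

Go above the cup.

```bash
python3 -m jog '[[30,55,0,-0.12],[60,110,0,-0.24],[90,165,0,-0.36],[120,220,0,-0.462],[150,270,0,-0.462],[160,286,0,-0.462],[160,286,0,-0.462],[160,286,0,-0.462]]' 1 && python3 - <<'E'
from h import *
d=snap("wrist","pics/w1.png",scale=1.5); print(get_state()["position"],get_state()["tool_rot"])
for P in((.507,-.293,.09),(.507,-.293,0)): print(np.array(proj(d,P))*1.5)
E
```

```text
time: 1.2
position: [0.4488, -0.298, 0.2224]
tool_rot: [3.141, -0.004, -0.002]
ft_force: [0.1, -1.0, -1.2]
grip_width: 1.002
[ 0.44871795 -0.2980663   0.22236599] [ 3.14097879e+00 -4.98838908e-03 -1.41356752e-03]
[379.21969669 193.30590036]
[380.93778467 185.84007699]
```

View pics/w1.png

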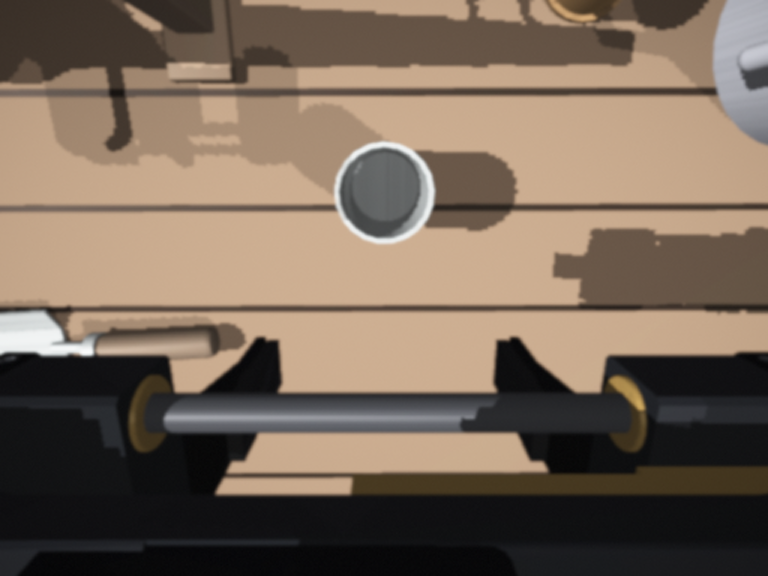

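The cup rim is at (385,192), which puts the cup at about (0.508, -0.297). Go down with the jaws 18 mm short of its middle and close.

```bash
python3 -m jog '[[20,1,0,0],[41,1,-40,0],[41,1,-85,0],[41,1,-130,0],[41,1,-165,0],[41,1,-177,0],[41,1,-177,0],[41,1,-177,0]]' 1 && python3 -m jog '[[0,0,0,0],[0,0,0,0],[0,0,0,0],[0,0,0,0],[0,0,0,0],[0,0,0,0],[0,0,0,0],[0,0,0,0]]' -1 15 && python3 -m jog '[[0,0,5,0],[0,0,10,0],[0,0,15,0],[0,0,20,0],[0,0,20,0],[0,0,20,0],[0,0,20,0],[0,0,20,0]]' && python3 - <<'E'
from h import *
d=snap("wrist","pics/w2.png",scale=1.5); print(get_state()["position"])
for P in((.508,-.297,.11),(.508,-.297,.09)): print(np.array(proj(d,P))*1.5)
E
```

```text
time: 2.25
position: [0.4923, -0.2958, 0.0473]
tool_rot: [3.14, 0.0, 0.004]
ft_force: [0.6, 0.1, 0.7]
grip_width: 0.998
time: 3.25
position: [0.4913, -0.2948, 0.0458]
tool_rot: [3.141, 0.001, 0.0]
ft_force: [-0.4, -1.1, 3.5]
grip_width: 0.704
time: 4.25
position: [0.491, -0.2946, 0.0654]
tool_rot: [-3.141, -0.001, 0.001]
ft_force: [-0.4, 0.1, -1.9]
grip_width: 0.706
[ 0.49107701 -0.29459037  0.06539736]
[395.2415437  375.63920299]
[394.20980903 348.25367418]
```

View pics/w2.png

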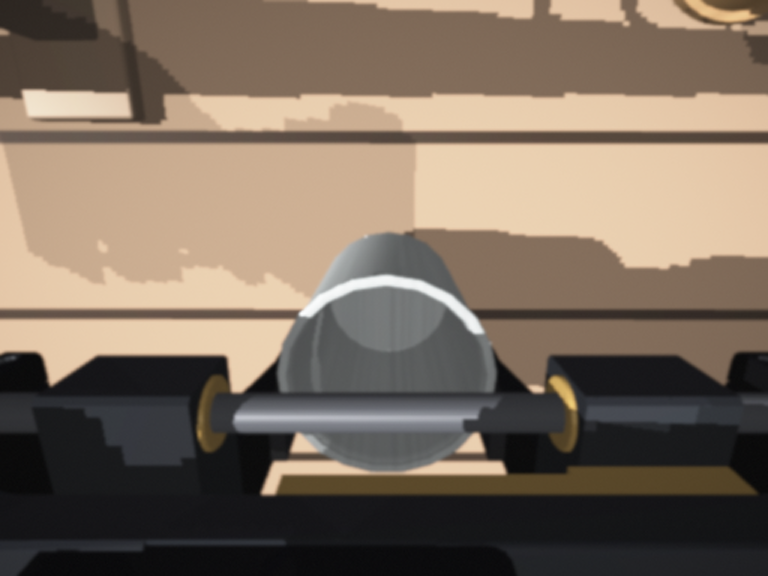

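Cup is held level, with its rim centred at about (387,373), lifted 20 mm. Carry it to just short of the spout.

```bash
python3 -m jog '[[-3,15,0,0],[-5,45,0,0],[-8,85,0,0],[-10,125,0,0],[-10,165,0,0],[-10,205,0,0],[-10,245,0,0],[-10,285,0,0]]' && python3 -m jog '[[0,35,0,0],[0,65,0,0],[0,85,0,0],[0,93,0,0],[0,93,0,0],[0,93,0,0],[0,93,0,0],[0,93,0,0]]' && python3 - <<'E'
from h import *
d=snap("wrist","pics/w3.png",scale=1.5); print(get_state()["position"])
for P in((.549,.084,.19),(.549,.084,.162),(.629,.084,.19)): print(np.array(proj(d,P))*1.5)
E
```

```text
time: 5.3
position: [0.4804, -0.0075, 0.0657]
tool_rot: [3.141, 0.003, 0.0]
ft_force: [1.3, 0.6, -0.4]
grip_width: 0.702
time: 6.3
position: [0.4812, 0.0827, 0.0656]
tool_rot: [3.141, -0.0, -0.0]
ft_force: [-0.5, 0.8, -1.3]
grip_width: 0.704
[0.48121362 0.08287855 0.06555614]
[373.6247509  284.55432495]
[378.98796232 235.08278939]
[  355.52630888 -1653.71544912]
```

View pics/w3.png

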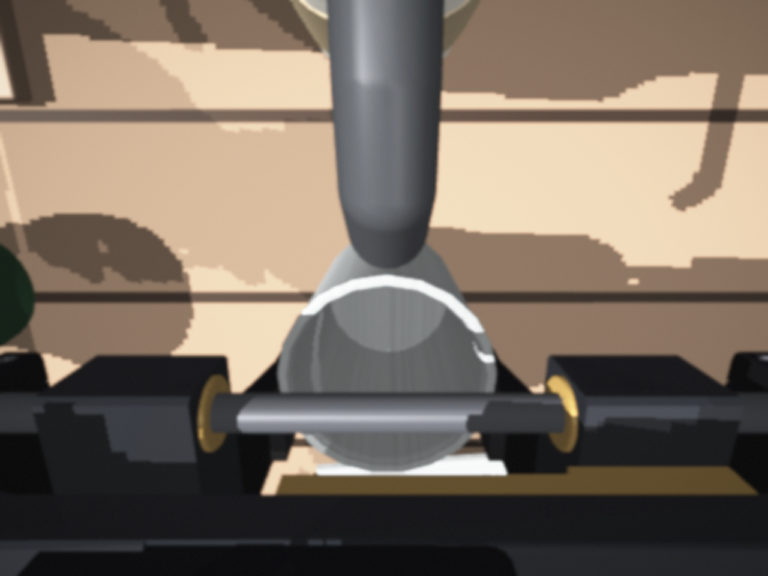

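```bash
python3 - <<'E'
from h import *
d=cam("pics/w3.png")
for z in(.162,.17,.176,.1815): print(z,[onz(d,u/1.5,v/1.5,z).round(4)[:2] for u,v in((390,266),(341,190),(436,190),(330,60),(443,60))])
E
```

```text
0.162 [array([0.5441, 0.0823]), array([0.5557, 0.0896]), array([0.5557, 0.0755]), array([0.5732, 0.0906]), array([0.5732, 0.0751])]
0.17 [array([0.546 , 0.0824]), array([0.5562, 0.0888]), array([0.5562, 0.0764]), array([0.5716, 0.0897]), array([0.5716, 0.076 ])]
0.176 [array([0.5474, 0.0824]), array([0.5566, 0.0882]), array([0.5566, 0.077 ]), array([0.5704, 0.089 ]), array([0.5704, 0.0767])]
0.1815 [array([0.5487, 0.0824]), array([0.5569, 0.0876]), array([0.5569, 0.0776]), array([0.5693, 0.0883]), array([0.5693, 0.0773])]
```

Spout end at about (390,266), giving a tip of (0.5495, 0.0825), with the spout running straight along -x. Lower the cup while advancing, then ease it forward on the bench.

```bash
python3 -m jog '[[7,0,0,0],[14,0,0,0],[19,0,-4,0],[19,0,-10,0],[19,0,-16,0],[19,0,-20,0],[19,0,-20,0],[19,0,-20,0]]' && python3 -m jog '[[1,0,0,0],[2,0,0,0],[3,0,0,0],[4,0,0,0],[4,0,0,0],[4,0,0,0],[4,0,0,0],[4,0,0,0]]' && python3 - <<'E'
from h import *
d=snap("wrist","pics/w4.png",scale=1.5); s=get_state();print(s["position"],s["ft_force"])
for P in((.5495-.0055,.0825,.162),(.522,.0825,.09)): print(np.array(proj(d,P))*1.5)
E
```

```text
time: 7.35
position: [0.5001, 0.0834, 0.0455]
tool_rot: [3.142, 0.001, 0.0]
ft_force: [-0.4, 0.4, -1.7]
grip_width: 0.702
time: 8.35
position: [0.5042, 0.0834, 0.0456]
tool_rot: [3.142, 0.001, -0.0]
ft_force: [-0.2, -1.1, -0.5]
grip_width: 0.702
[0.50412968 0.08333388 0.04557884] [-0.64417097 -1.02753122 -1.00618575]
[394.23893795 478.28231798]
[390.05781344 372.58162117]
```

View pics/w4.png

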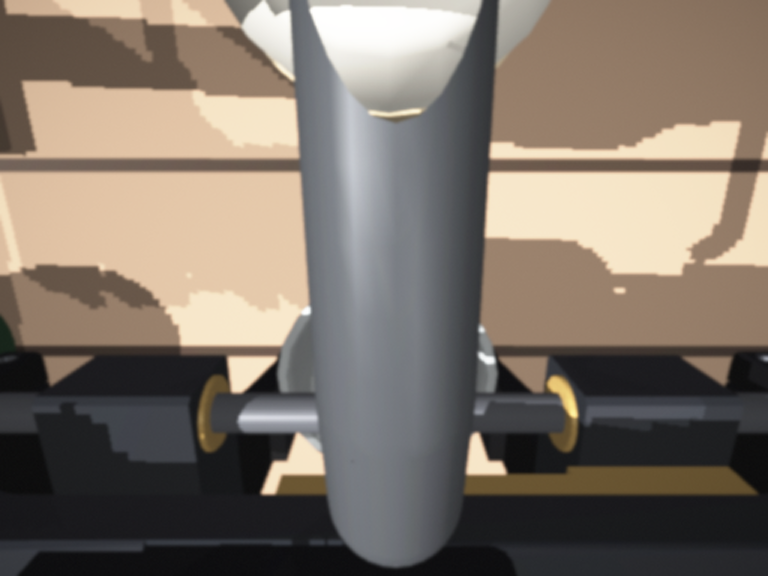

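No contact yet. The spout end in the picture, row 567, lies just ahead of the gripper body. Ease in 2 mm more, open, and back off horizontally.

```bash
python3 -m jog '[[0.5,0,-1,0],[1,0,-1,0],[1.5,0,-1,0],[2,0,-1,0],[2,0,-1,0],[2,0,-1,0],[2,0,-1,0],[2,0,-1,0]]' && python3 -m jog '[[0,0,0,0],[0,0,0,0],[0,0,0,0],[0,0,0,0],[0,0,0,0],[0,0,0,0],[0,0,0,0],[0,0,0,0]]' 1 && python3 -m jog '[[-10,0,0,0],[-25,0,0,0],[-40,0,0,0],[-55,0,0,0],[-55,0,0,0],[-55,0,0,0],[-55,0,0,0],[-55,0,0,0]]' && python3 - <<'E'
from h import *
d=snap("wrist","pics/w5.png",scale=1.5); s=get_state();print(s["position"],s["ft_force"])
for P in((.5495-.0055,.0825,.162),(.524,.083,.09)): print(np.array(proj(d,P))*1.5)
E
```

```text
time: 9.4
position: [0.506, 0.0835, 0.0453]
tool_rot: [3.141, 0.001, -0.001]
ft_force: [-3.3, -0.1, 6.3]
grip_width: 0.705
time: 10.4
position: [0.5062, 0.0834, 0.0446]
tool_rot: [3.142, 0.001, -0.0]
ft_force: [-0.3, -0.2, -1.2]
grip_width: 1.002
time: 11.4
position: [0.4515, 0.0834, 0.0446]
tool_rot: [-3.141, -0.001, 0.0]
ft_force: [-0.5, 0.1, 0.1]
grip_width: 1.001
[0.45142265 0.08342018 0.0445291 ] [ 0.20560145 -0.36912922 -1.50172671]
[397.71332484   2.0592318 ]
[388.8778192  185.56877765]
```

View pics/w5.png

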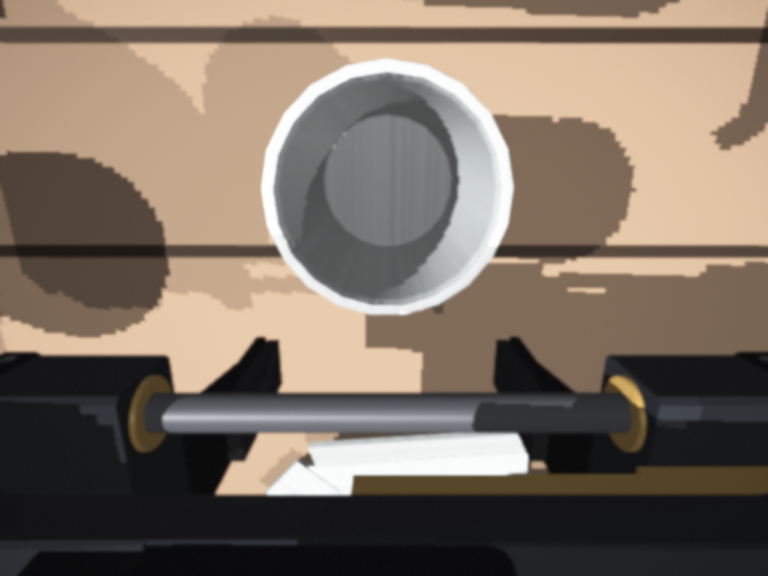

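The cup stands released with its rim centred at (388,187), so at about (0.524, 0.083), 26 mm short of the tip. Nudge it about 12 mm forward with the half-open fingers held low, then check numerically from the same viewpoint (two picture views left).

```bash
cat > rim.py <<'E'
from h import *
s=get_state(); d=snap("wrist","pics/r.png"); im=cv2.imread("pics/r.png")
g=cv2.cvtColor(im,cv2.COLOR_BGR2HSV)
m=((g[:,:,1]<25)&(g[:,:,2]>205)).astype(np.uint8); m[235:]=0
n,l,st,c=cv2.connectedComponentsWithStats(m)
for i in np.argsort(-st[1:,4])[:3]+1:
    if st[i,4]<150: continue
    h=cv2.convexHull(np.argwhere(l==i)[:,::-1].astype(np.float32))
    e=cv2.fitEllipse(h); print(st[i],np.round(e[0],1),np.round(e[1],1),onz(d,*e[0],.09).round(4))
print(s["position"].round(4),s["ft_force"].round(1))
E
python3 rim.py; python3 -m jog '[[0,0,-15,0],[0,0,-15,0],[0,0,-15,0],[0,0,-15,0],[0,0,-15,0],[0,0,-15,0],[0,0,-15,0],[0,0,-15,0]]' -0.08 && python3 -m jog '[[15,0,0,0],[27,0,0,0],[33,0,0,0],[36,0,0,0],[38,0,0,0],[39,0,0,0],[40,0,0,0],[41,0,0,0]]' && python3 -m jog '[[1,0,0,0],[2,0,0,0],[3,0,0,0],[4,0,0,0],[5,0,0,0],[5,0,0,0],[5,0,0,0],[5,0,0,0]]' && python3 -m jog '[[-5,0,0,0],[-15,0,0,0],[-30,0,0,0],[-46,0,0,0],[-46,0,15,0],[-46,0,15,0],[-46,0,15,0],[-46,0,15,0]]' && python3 rim.py
```

```text
[ 174   39  168  170 5471] [257.6 123.8] [167.2 170.1] [0.5239 0.0837 0.09  ]
[0.4514 0.0834 0.0445] [ 0.2 -0.4 -1.5]
time: 12.5
position: [0.4512, 0.0833, 0.0296]
tool_rot: [3.141, 0.001, 0.0]
ft_force: [-0.4, 0.1, 0.2]
grip_width: 0.461
time: 13.5
position: [0.4921, 0.0833, 0.0296]
tool_rot: [3.141, 0.001, -0.0]
ft_force: [-0.8, -0.4, -0.9]
grip_width: 0.459
time: 14.5
position: [0.4972, 0.0834, 0.0296]
tool_rot: [3.142, 0.001, 0.0]
ft_force: [-1.1, -0.7, -1.1]
grip_width: 0.459
time: 15.5
position: [0.4513, 0.0834, 0.0445]
tool_rot: [-3.141, -0.001, 0.0]
ft_force: [0.2, -0.1, 0.2]
grip_width: 0.462
[ 171    6  174  181 7072] [257.6  96.5] [172.4 179.8] [0.534  0.0836 0.09  ]
[0.4513 0.0834 0.0445] [ 0.2 -0.1  0.2]
```

The cup moved cleanly to x = 0.534, 15.5 mm from the tip. One more 5 mm nudge for margin.

```bash
python3 -m jog '[[0,0,-15,0],[15,0,-15,0],[30,0,-15,0],[42,0,-15,0],[45,0,-15,0],[46,0,-15,0],[47,0,-15,0],[48,0,-15,0]]' && python3 -m jog '[[1,0,0,0],[2,0,0,0],[3,0,0,0],[3.5,0,0,0],[3.5,0,0,0],[3.5,0,0,0],[3.5,0,0,0],[3.5,0,0,0]]' && python3 -m jog '[[-5,0,0,0],[-15,0,0,0],[-30,0,0,0],[-51,0,0,0],[-51,0,15,0],[-51,0,15,0],[-51,0,15,0],[-51,0,15,0]]' && python3 rim.py
```

```text
time: 16.55
position: [0.4988, 0.0833, 0.0296]
tool_rot: [3.141, 0.002, -0.001]
ft_force: [-0.3, -0.1, -0.0]
grip_width: 0.461
time: 17.55
position: [0.5027, 0.0833, 0.0296]
tool_rot: [3.141, 0.001, 0.0]
ft_force: [-0.7, 0.3, 0.0]
grip_width: 0.457
time: 18.55
position: [0.452, 0.0834, 0.0445]
tool_rot: [-3.141, -0.001, 0.0]
ft_force: [-0.1, -0.5, 0.1]
grip_width: 0.463
[ 170    0  176  176 6731] [257.7  82.9] [174.5 184.3] [0.5395 0.0836 0.09  ]
[0.452  0.0834 0.0445] [-0.1 -0.5  0.1]
```

The cup is at x = 0.5395, 10 mm from the tip. Rise and check joint room for the quarter turn.

```bash
python3 -m jog '[[0,0,50,0],[0,0,100,0],[0,0,150,0],[0,0,165,0],[0,0,165,0],[0,0,165,0],[0,0,165,0],[0,0,165,0]]' 1 && python3 -m jog '[[0,0,0,0.18],[0,0,0,0.36],[0,0,0,0.54],[0,0,0,0.72],[0,0,0,0.79],[0,0,0,0.79],[0,0,0,0.79],[0,0,0,0.79]]' && python3 -c "
from bench import *
print(get_state()['joint_positions'].round(3))"
```

```text
time: 19.6
position: [0.4511, 0.0833, 0.2086]
tool_rot: [3.142, 0.001, -0.003]
ft_force: [0.1, -1.5, -0.0]
grip_width: 1.0
time: 20.6
position: [0.4517, 0.0833, 0.2095]
tool_rot: [2.9, 1.209, -0.0]
ft_force: [0.5, -0.1, -0.0]
grip_width: 1.0
[ 0.3   -0.067 -0.514  1.902 -0.034  1.298 -0.984]
```

```bash
python3 -m jog '[[0,0,0,0.18],[0,0,0,0.36],[0,0,0,0.54],[0,0,0,0.72],[0,0,-5,0.781],[10,0,-12.5,0.781],[30,0,-12.5,0.781],[50,0,-12.5,0.781]]' && python3 -m jog '[[20,0,0,0],[25,0,0,0],[25,0,0,0],[25,0,0,0],[25,0,0,0],[25,0,0,0],[25,0,0,0],[25,0,0,0]]' && python3 - <<'E'
from h import *
s=get_state(); print(s["position"],s["ft_force"],s["joint_positions"].round(3))
a=get_image("side")["image"][:,:,::-1][60:250,90:350]; b=get_image("scene")["image"][:,:,::-1][60:260,150:430]
snap("side","pics/s2full.png"); snap("scene","pics/sc2full.png")
A=cv2.resize(a,(400,292),interpolation=2);B=cv2.resize(b,(400,286),interpolation=2)
cv2.imwrite("pics/p1.png",np.hstack([A[:286],B]))
E
```

```text
time: 21.6
position: [0.5027, 0.0832, 0.1966]
tool_rot: [2.222, 2.22, 0.0]
ft_force: [0.7, -0.1, -0.9]
grip_width: 1.0
time: 22.6
position: [0.5267, 0.0833, 0.1971]
tool_rot: [2.22, 2.222, 0.0]
ft_force: [-0.7, 1.0, 0.5]
grip_width: 0.999
[0.52665784 0.0833306  0.19714291] [-0.65407627  1.00568893  0.50355984] [ 0.253  0.115 -0.492  1.762  0.057  1.278 -0.251]
```

View pics/p1.png

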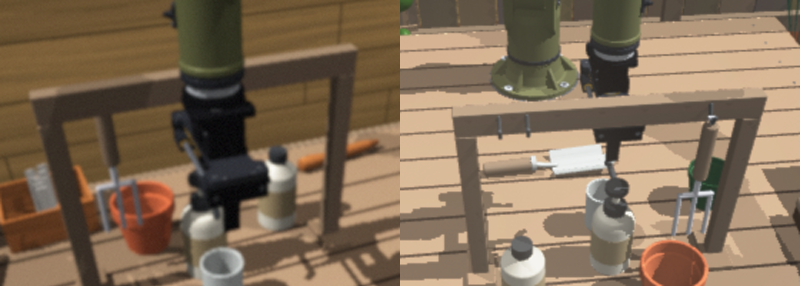

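The slab's nose is under the bar, the cup stands under the spout, and no contact force shows. Ease in to x = 0.567, watching forces.

```bash
python3 -m jog '[[2,0,0,0],[4,0,0,0],[6,0,0,0],[8,0,0,0],[10,0,0,0],[12,0,0,0],[12,0,0,0],[12,0,0,0]]' && python3 -m jog '[[4,0,0,0],[8,0,0,0],[12,0,0,0],[16,0,0,0],[20,0,0,0],[24,0,0,0],[27,0,0,0],[27,0,0,0]]'&& python3 -m jog '[[0,0,0,0],[0,0,0,0],[0,0,0,0],[0,0,-1,0],[0,0,-2,0],[0,0,-3,0],[0,0,-4,0],[0,0,-5,0]]'; python3 rim.py | tail -1
```

```text
time: 23.8
position: [0.5387, 0.0833, 0.1971]
tool_rot: [2.22, 2.223, -0.0]
ft_force: [0.7, 0.2, -0.3]
grip_width: 1.0
time: 24.8
position: [0.5659, 0.0834, 0.197]
tool_rot: [-2.22, -2.222, -0.0]
ft_force: [-0.7, 0.5, -0.3]
grip_width: 0.998
time: 25.8
position: [0.5657, 0.0834, 0.192]
tool_rot: [2.22, 2.223, -0.0]
ft_force: [0.4, -0.0, 0.2]
grip_width: 1.001
[0.5657 0.0834 0.192 ] [ 0.4 -0.   0.2]
```

```bash
python3 -m jog '[[1,0,0,0],[2,0,0,0],[3,0,0,0],[4,0,0,0],[4,0,0,0],[4,0,0,0],[4,0,0,0],[4,0,0,0]]'; python3 - <<'E'
from h import *
a=get_image("side")["image"][:,:,::-1]; b=get_image("scene")["image"][:,:,::-1]
A=cv2.resize(a[90:230,180:280],(400,560),interpolation=2);B=cv2.resize(b[100:240,250:350],(400,560),interpolation=2)
cv2.imwrite("pics/p2.png",np.hstack([A,B]))
E
```

```text
time: 26.85
position: [0.5697, 0.0833, 0.1921]
tool_rot: [2.22, 2.223, 0.0]
ft_force: [-0.1, -0.3, 0.4]
grip_width: 0.999
```

View pics/p2.png

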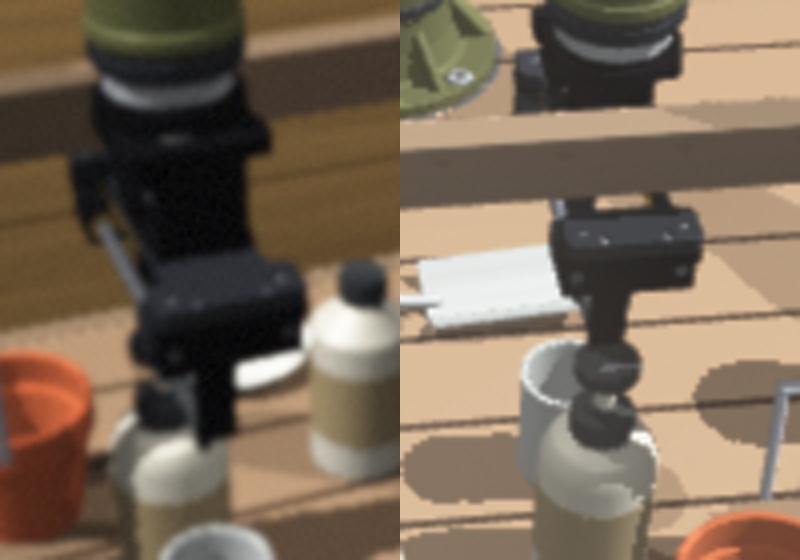

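The slab clears the bar. The forward finger, at (610,335), stands over the robot-side half of the head disc at (608,355). Press the first few mm and read the force.

```bash
python3 -m jog '[[0,0,-2,0],[0,0,-3,0],[0,0,-4,0],[0,0,-5,0],[0,0,-6,0],[0,0,-7,0],[0,0,-7,0],[0,0,-7,0]]'
```

```text
time: 27.95
position: [0.5699, 0.0834, 0.1856]
tool_rot: [2.22, 2.222, 0.001]
ft_force: [-1.4, -0.7, 6.2]
grip_width: 1.001
```

```bash
python3 - <<'E'
from h import *
s=get_state(); print(s["position"],s["ft_force"],s["torque"])
def c(name): return cv2.cvtColor(get_image(name)["image"],cv2.COLOR_RGB2GRAY)
np.save("pics/pre.npy",c("scene"))
E
```

```text
[0.56992735 0.08338407 0.18560675] [-1.44289565 -0.72202416  6.2455201 ] [-0.07638798  0.02038365 -0.05178014]
```

6.2 N at about 4.4 mm matches the pump spring. Continue down to the stop.

```bash
python3 -m jog '[[0,0,-3,0],[0,0,-6,0],[0,0,-9,0],[0,0,-12,0],[0,0,-15,0],[0,0,-18,0],[0,0,-19,0],[0,0,-20,0]]' && python3 -m jog '[[0,0,-0.5,0],[0,0,-1,0],[0,0,-1.5,0],[0,0,-2,0],[0,0,-2,0],[0,0,-2,0],[0,0,-2,0],[0,0,-2,0]]'
```

```text
time: 29.0
position: [0.5704, 0.0835, 0.1667]
tool_rot: [2.219, 2.221, 0.002]
ft_force: [-3.5, -0.3, 9.6]
grip_width: 1.002
time: 30.0
position: [0.5707, 0.0836, 0.1654]
tool_rot: [2.219, 2.221, 0.003]
ft_force: [-4.2, -0.7, 11.8]
grip_width: 0.998
```

```bash
python3 -m jog '[[0,0,-0.5,0],[0,0,-1,0],[0,0,-1.5,0],[0,0,-2,0],[0,0,-2,0],[0,0,-2,0],[0,0,-2,0],[0,0,-2,0]]'
```

```text
time: 31.0
position: [0.5717, 0.0838, 0.1654]
tool_rot: [2.217, 2.219, 0.007]
ft_force: [-5.4, -1.1, 19.5]
grip_width: 1.0
```

The force jumped to 19.5 N while z stayed at 0.1654, so the head is on its stop. Rise slowly to just above the head, then withdraw under the bar.

```bash
python3 -m jog '[[0,0,4,0],[0,0,8,0],[0,0,12,0],[0,0,16,0],[0,0,20,0],[0,0,25,0],[0,0,29,0],[0,0,33,0]]' && python3 -m jog '[[0,0,0,0],[0,0,2,0],[-10,0,2,0],[-25,0,2,0],[-45,0,2,0],[-70,0,2,0],[-95,0,2,0],[-118,0,2,0]]' && python3 -m jog '[[0,0,0,0],[0,0,20,-0.18],[0,0,30,-0.36],[0,0,30,-0.54],[0,0,30,-0.72],[0,0,30,-0.90],[0,0,30,-1.08],[0,0,30,-1.26]]' && python3 -m jog '[[0,0,0,-0.18],[0,0,0,-0.311],[0,0,0,-0.311],[0,0,0,-0.311],[0,0,0,-0.311],[0,0,0,-0.311],[0,0,0,-0.311],[0,0,0,-0.311]]' && python3 - <<'E'
from h import *
s=get_state(); d=snap("wrist","pics/f.png"); print(s["position"])
for n,f in(("scene","pics/sc_end.png"),("side","pics/si_end.png")): snap(n,f)
# template-match head in scene/side vs the start
for n,e,boxes in(("scene0","sc_end",dict(headspout=(290,170,316,200),bottle=(282,205,315,252),capped=(220,225,255,285),terra=(318,228,366,284),trowel=(207,158,300,186))),("side0","si_end",dict(head=(210,170,230,190),bottle=(208,205,240,242),green=(117,257,165,309),capped=(255,155,285,210),trowel=(232,272,355,335)))):
    a=cv2.resize(cv2.imread(f"pics/{n}.png"),(512,384),interpolation=cv2.INTER_AREA); b=cv2.imread(f"pics/{e}.png")
    for k,(x0,y0,x1,y1) in boxes.items():
        X0,Y0=max(x0-25,0),max(y0-25,0); r=cv2.matchTemplate(b[Y0:y1+25,X0:x1+25],a[y0:y1,x0:x1],5); _,v,_,l=cv2.minMaxLoc(r)
        print(n,k,"moved px",l[0]+X0-x0,l[1]+Y0-y0,"score",round(v,2))
E
python3 rim.py
```

```text
time: 32.0
position: [0.5694, 0.0833, 0.1936]
tool_rot: [-2.22, -2.222, 0.001]
ft_force: [-0.7, 0.9, -0.5]
grip_width: 1.0
time: 33.0
position: [0.4497, 0.0833, 0.1959]
tool_rot: [2.22, 2.223, -0.001]
ft_force: [-0.3, 1.3, -0.9]
grip_width: 0.995
time: 34.0
position: [0.452, 0.0833, 0.2261]
tool_rot: [3.105, 0.478, 0.001]
ft_force: [0.2, -0.2, -1.1]
grip_width: 1.003
time: 35.0
position: [0.4517, 0.0833, 0.2261]
tool_rot: [3.142, 0.001, -0.0]
ft_force: [0.1, -0.2, 0.8]
grip_width: 1.004
[0.45168994 0.08333175 0.22610818]
scene0 headspout moved px 0 0 score 0.88
scene0 bottle moved px 0 0 score 0.91
scene0 capped moved px 0 0 score 1.0
scene0 terra moved px 0 0 score 0.99
scene0 trowel moved px 0 0 score 0.97
side0 head moved px 1 4 score 0.68
side0 bottle moved px 21 -24 score 0.45
side0 green moved px 0 0 score 0.98
side0 capped moved px -5 -2 score 0.58
side0 trowel moved px 0 0 score 0.91
[ 212  209  118   26 2152] [271.6 228.8] [ 46.  120.3] [0.4011 0.0682 0.09  ]
[224  66  68  69 643] [257.8  99.4] [66.9 70.4] [0.5379 0.0837 0.09  ]
[0.4517 0.0833 0.2261] [0.9 1.  0.6]
```

```bash
python3 -c "
from bench import *
print(close_job())"
```

```text
the job is handed in; nothing more can be done
None
```

The dose is drawn and the job is handed in; it took about 35 s of the 72 s allowed, and handing in gives no verdict.

**What I did**
- I gripped the cup slightly off-centre, so the gripper body stayed in front of the spout. I lowered it onto the bench about 26 mm short of the spout end and let go.
- Two low nudges with the half-open fingers then brought it under the spout.
- I turned the open jaws to slide the gripper under the rail bar, and pressed the head with the forward finger. The force followed the spring, 6 N rising to 12 N. It then jumped to 19.5 N with no further travel at z = 0.165, so the head was on its stop. I let it spring back and withdrew under the bar.

**Last checks**
- **Cup:** its rim is at (0.538, 0.084), about 11–12 mm from the spout end at (0.5495, 0.0825), against a 22 mm limit.
- **Scene camera:** the pump head, bottle, capped bottle, terracotta pot and trowel all show no movement (0 px), so the head is back up. The head and bottle matched less cleanly (scores about 0.9).
- **Side camera:** the nursery pot and trowel show no movement. The head, bottle and capped bottle matched poorly there (scores 0.45–0.68, up to 24 px off). I took this to be the arm blocking the view, but I had used all 12 picture views and could not look, so those three are not confirmed from the side.
- **Not measured directly:** the hold at the spout (within 30 mm by my estimate) and how upright the cup stands, which I judged only from its rim looking round from above.

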